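# Pack the sound cast specimens into the fitted carrying tray

### The arm

A 7-joint arm with a two-finger parallel gripper is mounted at the origin on a cart in front of the work surface, level with it; the furniture and walls round the work are solid. World frame = base frame: x ahead of the robot, y to its left, z up, the work surface at z = 0. Lengths are in m, angles in rad, forces in N, time in s.
With the tool pointing down it reaches from about 0.425 to 0.925 m from the base axis. Payload 6.8 kg.
Tool frame: the origin (TCP) lies between the finger pads; the fingertips stand r.tcp_to_tips ahead of it and the grasp point (between the pads) lies 3 mm ahead of it (r.tcp_to_tips is the distance from the TCP to the fingertips, in m); z points along the fingers, y is the line along which they close (so a half turn about z gives the same grasp; the last joint's range is limited). The gripper opens to 85 mm and grips with 20 to 120 N. Pads are 22 mm wide; open, the fingers measure 114 mm over their backs; the gripper's body (76 mm by 85 mm) begins 54 mm behind the grasp point. The pads swing forward as they close: fully open they stand 13 mm farther back than shut.
Start: joints at [1.217, 0.477, 0.022, 1.555, -0.011, 1.109, -0.083], TCP at [0.164, -0.655, 0.253] pointing down, gripper open.
Joint ranges: [-2.96, 2.96], [-0.34, 2.1], [-1.41, 1.46], [0.24, 2.44], [-1.37, 4.51], [0.17, 1.92], [-2.96, 2.96]. Speed limits (rad/s): [2.39, 2.39, 3.14, 3.14, 3.14, 3.14, 3.14].

### API

Orientations are given as a rotation vector (axis times angle).
In Python, from bench import r gives the robot as it stands. The module is installed in compiled form; this text tells all that it offers.
- The arm moves only by the tool step_arm, never from a script. Its argument "moves" is a list of rows, each an object of numbers: "rx", "ry", "rz": the turn, a rotation vector about the tool's x, y, z in degrees; "dx", "dy", "dz": the shift along the tool's x, y, z in mm; "gripper": the opening, from -1 (shut) to 1 (fully open). In form: [{"rx": .., "ry": .., "rz": .., "dx": .., "dy": .., "dz": .., "gripper": ..}, ...]. A call has 1 to 20 rows; each row shifts and turns the commanded pose from where the row before left it, along the tool's axes as they then stand; what a row does not reach is not made up. A row lasts 1/8 s, in which the tool goes at most 62.5 mm and 10.7 degrees, less where a joint would pass 70% of its speed; a pose out of reach is approached as far as the arm can. A call is refused whole if a number of a shift passes 62.5 or a number of a turn 10.7, either way. A call with a gripper value outside its range is refused whole. The fingers move at their own pace and stop on an object; "grip_force" is the grip in N (left out, the last holds). Time passes only in rows, so rows that do not move let the fingers close. It gives the time, the measured TCP pose, the force, the opening and the grip force at its end, in the units of the state.
- r.get_obs(): the state, without advancing time (a new reading comes with each control period).
- r.grab_frame(name): name is "side" or "top" or "wrist"; returns the picture (384x512x3 uint8, blue, green, red); there is no depth.
- r.camera_info(name): a dict with "mtx" (3x3 intrinsics, pixels), "rvec" (rotation vector, rad) and "tvec" (3), from world to camera coordinates, as OpenCV has them. Camera axes: x right, y down, z forward; pixel columns grow to the right and rows downward; lengths in m; the calibration is good to about 2 mm. The wrist camera is an equidistant fisheye: a pixel r from the principal point sees the ray r / f radians off the axis. A picture is of the moment at which its call begins: read the wrist's pose just before it. camera_info takes no time and is no camera call; for the wrist camera it gives the pose at the moment of the call.
- r.hand_in(): hands the job in; it is judged then, once.
The state is a dict: "clock": time; "joints": joint angles; "qvel": joint speeds; "tau": joint torques, N m; "tcp_pos": TCP position; "orientation": TCP orientation; "contact_force": force on the tool from outside, world axes, zero at the start; "moment": the same for the moment, N m; "grip_width": finger opening in m; "gripper_force": force on a finger pad.
Only numpy, scipy, OpenCV 4.12 (cv2) and the standard library are available. Lean on these libraries where they do the work, as an engineer would, in place of code of your own. Each camera call takes 0.05 s, during which the arm holds its last target. There are 200 camera calls.

### The job

Pack the sound cast specimens that lie on the bare bench boards into the fitted carrying tray: the long bar into the bed with the narrow slot, the big puck into the round well, the large tile flat into the wide rectangular bed, and then the small tile on top of the large one, centred and square to it, so that nothing hangs over. Set each piece down gently, right down in its recess. Leave the broken bar and the smaller, flatter puck where they lie, and everything that stands on the dark tiles.

Things in the scene. Friction and masses are not known exactly. Their poses are not given: they have to be found in the camera images.
- large_tile_c (a point): Large dark grey cast tile, 90 x 58 x 24 mm, about 0.26 kg, lying flat. Origin at its centre, half-way up; x along its length, y across, z up. Grasp it across its 58 mm width with the fingertips 8 to 12 mm above its underside: the lowest 7 mm sink into the recess.
- small_tile_c (a point): Small dark grey cast tile, 60 x 34 x 24 mm, about 0.10 kg, lying flat. Origin at its centre, half-way up; x along its length, y across, z up. It goes on top of the large tile.
- bar_c (a point): Whole dark grey cast bar, 96 x 28 x 28 mm, about 0.16 kg. Origin at its centre, half-way up; x along its length, y across, z up. Grasp it across its 28 mm width, the fingertips 8 mm or more above its underside (7 mm sink into the slot).
- puck_c (a point): Big round cast puck, brown, 50 mm across and 36 mm high, about 0.15 kg, standing upright. Origin at its centre, half-way up, z up. Grasp it with the fingertips 8 mm or more above its underside (7 mm sink into the well).
- small_puck_c (a point): Look-alike, to be left: smaller, flatter light grey puck, 44 mm across and 25 mm high. Origin at its centre, half-way up.
- broken_bar_c (a point): Look-alike, to be left: broken half of a dark grey cast bar, about 52 x 28 x 28 mm, with one ragged end (+x). Origin about its centre, half-way up, x along its length.
- tray: Grey sheet-steel carrying tray, 130 (x) x 262 (y) x 19 mm, with a wire grip on each y end; fixed. Origin at the centre of its underside, z up. The three plywood beds stand side by side along its y, 85.5 mm from centre to centre, in any order, on its 3 mm floor, and its rim is 2 mm higher than they are.
- bed_tile: Bed of the tiles. Plywood block 120 (x) x 84 (y) x 14 mm fixed in the tray; origin at the centre of its underside, z up, x along its long side. In its middle, 7 mm deep (floor 7 mm, rim 14 mm above the origin, edges chamfered 3 mm): rectangular recess 104 (x) x 72 (y) mm, for the large tile.
- bed_bar: Bed of the bar. Plywood block 120 (x) x 84 (y) x 14 mm fixed in the tray; origin at the centre of its underside, z up, x along its long side. In its middle, 7 mm deep (floor 7 mm, rim 14 mm above the origin, edges chamfered 3 mm): slot 110 (x) x 42 (y) mm, for the whole bar.
- bed_puck: Bed of the puck. Plywood block 120 (x) x 84 (y) x 14 mm fixed in the tray; origin at the centre of its underside, z up, x along its long side. In its middle, 7 mm deep (floor 7 mm, rim 14 mm above the origin, edges chamfered 3 mm): round well 64 mm across, for the big puck.

How it is judged:
By the outcome, as a careful person would: the job done as asked, in the order asked, and still so for the second after the job is handed in, with the robot touching nothing.
It also fails if it takes over 96 s, if anything falls off the work surface, if the arm or the gripper's body presses on something with over 40 N, if the wrist force passes 120 N, or if a joint passes its speed limit or range.

## Working session

There is one attempt and no reset: what is moved stays moved. The work goes in short steps, Python scripts to look and compute and a tool call to move; the robot and the scene stay as the last step left them, time stands still between calls to the robot, and variables do not carry over. Pictures are saved under pics/ and viewed, at most 14 in all, crops included, and the job is handed in when it is done.

Besides the shell and the picture viewer there is one more tool, called after "Emit:" as name([rows], argument=value, ...), one row to a line, values as JSON. step_arm: Moves the arm, as the interface text tells. Its arguments: {"type":"object","properties":{"moves":{"type":"array","items":{"type":"object","properties":{"rx":{"type":"number"},"ry":{"type":"number"},"rz":{"type":"number"},"dx":{"type":"number"},"dy":{"type":"number"},"dz":{"type":"number"},"gripper":{"type":"number"}}}},"grip_force":{"type":"number"}},"required":["moves"]}

```bash
mkdir -p pics; python3 - <<'E'
from bench import r
import cv2,numpy as np
o=r.get_obs()
for k in o: print(k,np.round(o[k],3))
print(r.tcp_to_tips)
for n in("top","side"):
    c=r.camera_info(n); print(n,c)
    cv2.imwrite(f"pics/{n}0.png",cv2.resize(r.grab_frame(n),None,fx=1.5,fy=1.5))
E
```

```text
clock 0.0
joints [ 1.217  0.478  0.022  1.556 -0.011  1.109 -0.083]
qvel [-0.    -0.     0.003 -0.001  0.     0.001  0.001]
tau [ 1.0000e-03 -5.9644e+01  1.6080e+00 -2.8119e+01  1.2000e-02  9.0000e-03
 -0.0000e+00]
tcp_pos [ 0.164 -0.654  0.252]
orientation [-3.116e+00 -3.850e-01  1.000e-03]
contact_force [-0.212 -0.819  0.373]
moment [ 0.02  -0.018  0.027]
gripper_force 0.0
grip_width 0.085
0.022
top {'mtx': array([[442.13524664,   0.        , 250.5904176 ],
       [  0.        , 442.13524664, 195.84986378],
       [  0.        ,   0.        ,   1.        ]]), 'rvec': array([ 2.13353813, -2.12405082,  0.1964898 ]), 'tvec': array([0.04459637, 0.51274662, 1.23084484])}
side {'mtx': array([[464.4525194 ,   0.        , 263.66508723],
       [  0.        , 464.4525194 , 196.34517747],
       [  0.        ,   0.        ,   1.        ]]), 'rvec': array([-0.01833249,  2.68287793, -1.61512258]), 'tvec': array([0.540539  , 0.05029922, 1.57089249])}
```

View pics/top0.png

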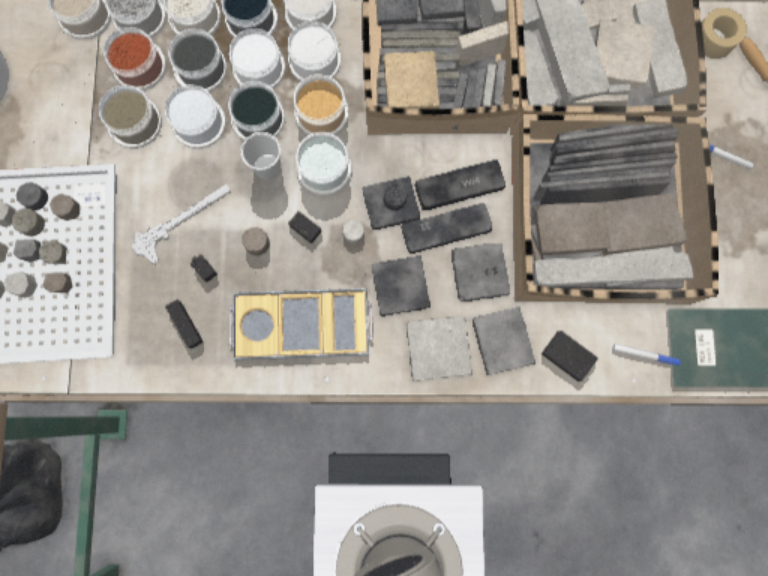

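View pics/side0.png

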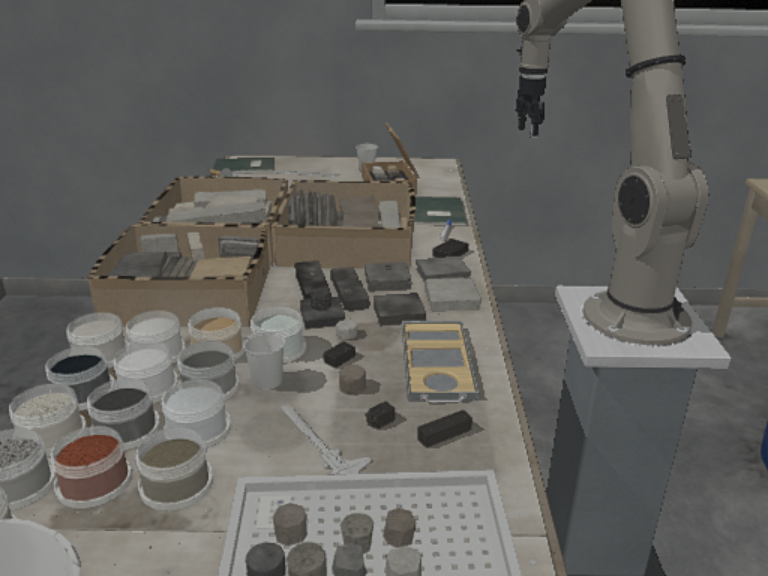

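The top view (1.5x) shows the bar at (184,325), broken bar (203,268), big brown puck (256,240), small tile (305,228), light puck (353,232) and large tile (570,357). The tray is at (300,325), with the well on the left, the tile bed in the middle and the slot on the right.

```bash
cat > h.py <<'E'
from bench import r
import cv2,numpy as np
from scipy.spatial.transform import Rotation as R
def rays(ci,uv,fish=False):
    uv=np.asarray(uv,float).reshape(-1,2); K=ci["mtx"]
    p=np.c_[(uv[:,0]-K[0,2])/K[0,0],(uv[:,1]-K[1,2])/K[1,1]]
    if fish:
        th=np.linalg.norm(p,axis=1)+1e-9
        d=np.c_[p*(np.sin(th)/th)[:,None],np.cos(th)]
    else: d=np.c_[p,np.ones(len(p))]
    M=R.from_rotvec(np.ravel(ci["rvec"])).as_matrix(); 
    return -M.T@np.ravel(ci["tvec"]), d@M
def onplane(ci,uv,z,fish=False):
    c,d=rays(ci,uv,fish); return (c+d*((z-c[2])/d[:,2])[:,None])[:,:2]
def project(ci,P,fish=False):
    M=R.from_rotvec(np.ravel(ci["rvec"])).as_matrix(); K=ci["mtx"]
    q=np.atleast_2d(P)@M.T+np.ravel(ci["tvec"]); p=q[:,:2]/q[:,2:]
    if fish:
        n=np.linalg.norm(q[:,:2],axis=1)+1e-9; p=q[:,:2]*(np.arctan2(n,q[:,2])/n)[:,None]
    return p*[K[0,0],K[1,1]]+K[:2,2]
E
python3 - <<'E'
from h import *
ci=r.camera_info("top"); im=r.grab_frame("top")
g=cv2.cvtColor(im,cv2.COLOR_BGR2GRAY); hsv=cv2.cvtColor(im,cv2.COLOR_BGR2HSV)
m=(g<70).astype(np.uint8)
n,l,s,c=cv2.connectedComponentsWithStats(m)
for nm,(u,v),z in[("bar",(184,325),.028),("small",(305,228),.024),("large",(570,357),.024),("broken",(203,268),.028)]:
    i=l[int(v/1.5),int(u/1.5)]
    cs,_=cv2.findContours((l==i).astype(np.uint8),0,2)
    P=onplane(ci,cs[0].reshape(-1,2),z).astype(np.float32)
    print(nm,s[i],cv2.minAreaRect(P*1000))
for nm,uv,z in[("puck",(256,237),.036),("spuck",(353,228),.025),("traycorners",[(235,293),(366,290),(367,352),(235,358)],.019),("well",(257,325),.017)]:
    print(nm,np.round(onplane(ci,np.array(uv)/1.5,z)*1000))
print(r.camera_info("wrist"))
E
```

```text
bar [     0      0    512    384 187303] ((-1.5731855630874634, 16.387012481689453), (0.0, 0.0), 0.0)
small [193 143  21  19 162] ((650.8410034179688, 189.41464233398438), (60.40951919555664, 33.07416915893555), 51.15032958984375)
large [362 222  36  32 480] ((396.9990234375, -325.84991455078125), (88.37491607666016, 58.0974006652832), 52.46294021606445)
broken [128 172  17  16 134] ((565.4509887695312, 386.67852783203125), (52.01403045654297, 25.876712799072266), 41.77762985229492)
puck [[627. 284.]]
spuck [[649.  93.]]
traycorners [[518. 324.]
 [525.  66.]
 [403.  64.]
 [390. 318.]]
well [[455. 279.]]
{'mtx': array([[297.31863964,   0.        , 254.75292333],
       [  0.        , 297.31863964, 193.84110246],
       [  0.        ,   0.        ,   1.        ]]), 'rvec': array([-2.29189693,  1.78816249,  0.25538005]), 'tvec': array([-0.67472002, -0.0363629 ,  0.37725957])}
```

```bash
cat >> h.py <<'E'
def go(x,y,z,yaw=None,mm=True):
    """print tool-frame shift (current axes) and rz to reach TCP (mm) with tool-y axis line at world yaw (deg, mod 180)"""
    o=r.get_obs(); M=R.from_rotvec(o["orientation"]).as_matrix()
    d=M.T@(np.array([x,y,z])-o["tcp_pos"]*1000); cur=np.degrees(np.arctan2(M[1,1],M[0,1]))
    rz=None if yaw is None else -(((yaw-cur)+90)%180-90)
    tilt=M.T@np.cross(M[:,2],[0,0,-1])
    print("t%.2f"%o["clock"],"tcp",np.round(o["tcp_pos"]*1000,1),"d",np.round(d,1),"rz",rz,"yawy %.1f"%cur,"tilt",np.round(np.degrees(tilt),2),"j7 %.2f j1 %.2f"%(o["joints"][6],o["joints"][0]),"F",np.round(o["contact_force"],1),"w %.4f"%o["grip_width"])
E
python3 - <<'E'
from h import *
ci=r.camera_info("wrist"); c,d=rays(ci,[[254.75,193.84],[300,193],[254,240]],True)
o=r.get_obs(); M=R.from_rotvec(o["orientation"]).as_matrix()
print("cam in tool",M.T@(c-o["tcp_pos"]),"axis",M.T@d[0],"right",M.T@(d[1]-d[0]))
go(420,-300,250,None)
E
```

```text
cam in tool [ 7.06015531e-02 -2.67637506e-05 -1.19815996e-01] axis [-0.27986363  0.00130342  0.96003888] right [ 0.00590866  0.15159297 -0.01052776]
t0.15 tcp [ 164.2 -654.3  252.6] d [ 334.4 -281.4    2.9] rz None yawy -75.9 tilt [-0.08  0.01  0.  ] j7 -0.08 j1 1.22 F [0.3 0.8 0.1] w 0.0857
```

Emit:
step_arm([
  {"dx": 44, "dy": -38, "dz": 7},
  {"dx": 44, "dy": -38, "dz": 7},
  {"dx": 44, "dy": -38, "dz": 7},
  {"dx": 44, "dy": -38, "dz": 7},
  {"dx": 44, "dy": -38, "dz": 7},
  {"dx": 44, "dy": -38, "dz": 7},
  {"dx": 44, "dy": -38, "dz": 7},
  {},
  {},
], grip_force=40)

```text
invalid input at $.moves[0]: expected keys rx, ry, rz, dx, dy, dz, gripper
```

```bash
python3 - <<'E'
from h import *
go(440,100,200)
ci=r.camera_info("wrist"); im=r.grab_frame("wrist"); np.savez("w1.npz",im=im,**ci)
cv2.imwrite("pics/w1.png",im)
E
```

```text
t0.15 tcp [ 164.2 -654.3  252.6] d [ 451.1 -664.4   53.4] rz None yawy -75.9 tilt [-0.08  0.01  0.  ] j7 -0.08 j1 1.22 F [0.3 0.8 0.1] w 0.0857
```

View pics/w1.png

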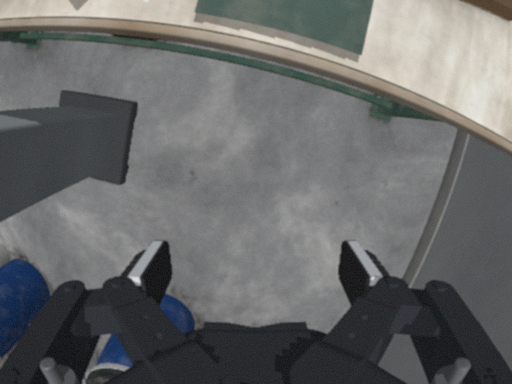

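The move was refused because every key is required. The picture shows only the floor and the bench edge, so I'll resend the move with full rows.

Emit:
step_arm([
  {"rx": 0, "ry": 0, "rz": 0, "dx": 44, "dy": -38, "dz": 7, "gripper": 1},
  {"rx": 0, "ry": 0, "rz": 0, "dx": 44, "dy": -38, "dz": 7, "gripper": 1},
  {"rx": 0, "ry": 0, "rz": 0, "dx": 44, "dy": -38, "dz": 7, "gripper": 1},
  {"rx": 0, "ry": 0, "rz": 0, "dx": 44, "dy": -38, "dz": 7, "gripper": 1},
  {"rx": 0, "ry": 0, "rz": 0, "dx": 44, "dy": -38, "dz": 7, "gripper": 1},
  {"rx": 0, "ry": 0, "rz": 0, "dx": 44, "dy": -38, "dz": 7, "gripper": 1},
  {"rx": 0, "ry": 0, "rz": 0, "dx": 44, "dy": -38, "dz": 7, "gripper": 1},
  {"rx": 0, "ry": 0, "rz": 0, "dx": 0, "dy": 0, "dz": 0, "gripper": 1},
  {"rx": 0, "ry": 0, "rz": 0, "dx": 0, "dy": 0, "dz": 0, "gripper": 1},
], grip_force=40)

```text
clock: 1.32
tcp_pos: [0.398, -0.3222, 0.2043]
orientation: [3.118, 0.385, -0.001]
contact_force: [-0.5, -0.4, 0.2]
grip_width: 0.0856
gripper_force: 0.0
```

```bash
python3 - <<'E'
from h import *
go(440,180,200)
ci=r.camera_info("wrist"); im=r.grab_frame("wrist"); np.savez("w1.npz",im=im,**ci)
cv2.imwrite("pics/w1b.png",im)
E
```

```text
t1.32 tcp [ 398.  -322.2  204.3] d [ 163.  -476.8    4.1] rz None yawy -75.9 tilt [0.02 0.02 0.  ] j7 -0.82 j1 0.68 F [-0.5 -0.4  0.2] w 0.0856
```

View pics/w1b.png

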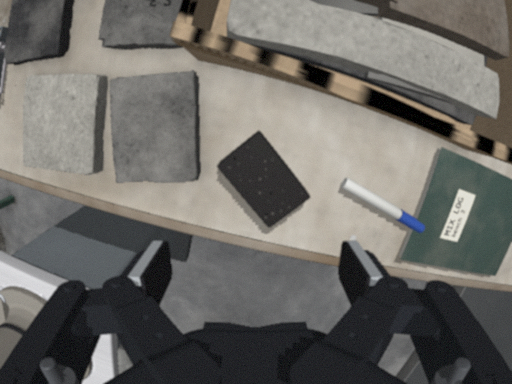

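The large tile sits at about (262,180), clear of its neighbours. Next I move over the tray.

Emit:
step_arm([
  {"rx": 0, "ry": 0, "rz": 0, "dx": 18, "dy": -53, "dz": 0, "gripper": 1},
  {"rx": 0, "ry": 0, "rz": 0, "dx": 18, "dy": -53, "dz": 0, "gripper": 1},
  {"rx": 0, "ry": 0, "rz": 0, "dx": 18, "dy": -53, "dz": 0, "gripper": 1},
  {"rx": 0, "ry": 0, "rz": 0, "dx": 18, "dy": -53, "dz": 0, "gripper": 1},
  {"rx": 0, "ry": 0, "rz": 0, "dx": 18, "dy": -53, "dz": 0, "gripper": 1},
  {"rx": 0, "ry": 0, "rz": 0, "dx": 18, "dy": -53, "dz": 0, "gripper": 1},
  {"rx": 0, "ry": 0, "rz": 0, "dx": 18, "dy": -53, "dz": 0, "gripper": 1},
  {"rx": 0, "ry": 0, "rz": 0, "dx": 18, "dy": -53, "dz": 0, "gripper": 1},
  {"rx": 0, "ry": 0, "rz": 0, "dx": 18, "dy": -53, "dz": 0, "gripper": 1},
  {"rx": 0, "ry": 0, "rz": 0, "dx": 0, "dy": 0, "dz": 0, "gripper": 1},
  {"rx": 0, "ry": 0, "rz": 0, "dx": 0, "dy": 0, "dz": 0, "gripper": 1},
])

```text
clock: 2.75
tcp_pos: [0.4398, 0.1786, 0.2041]
orientation: [3.117, 0.381, -0.001]
contact_force: [-0.3, -0.3, -0.4]
grip_width: 0.0853
gripper_force: 0.0
```

```bash
python3 - <<'E'
from h import *
go(457,400,150)
ci=r.camera_info("wrist"); im=r.grab_frame("wrist"); np.savez("w2.npz",im=im,**ci)
cv2.imwrite("pics/w2.png",im)
E
```

```text
t2.75 tcp [439.8 178.6 204.1] d [  70.1 -210.8   53.9] rz None yawy -76.0 tilt [0.05 0.04 0.  ] j7 -1.99 j1 -0.07 F [-0.3 -0.3 -0.4] w 0.0853
```

View pics/w2.png

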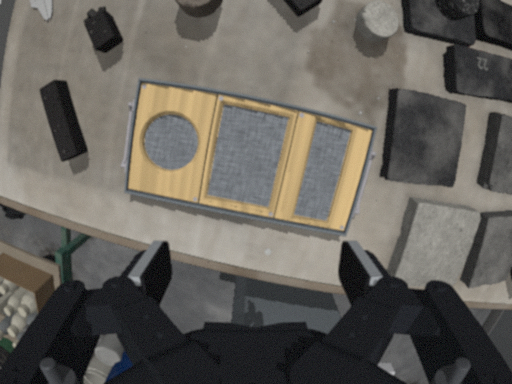

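```bash
cat >> h.py <<'E'
def load(f):
    d=np.load(f); return d["im"],{k:d[k] for k in("mtx","rvec","tvec")}
def comp(mask,uv):
    n,l,s,c=cv2.connectedComponentsWithStats(mask.astype(np.uint8)); i=l[int(uv[1]),int(uv[0])]
    cs,_=cv2.findContours((l==i).astype(np.uint8),0,cv2.CHAIN_APPROX_NONE); return max(cs,key=len).reshape(-1,2), s[i]
def rect(P):
    (c,(w,h),a)=cv2.minAreaRect((P*1000).astype(np.float32))
    if w<h: w,h,a=h,w,a+90
    return np.round([c[0],c[1],w,h,(a+90)%180-90],1)   # cx cy long short yaw of long side
E
python3 - <<'E'
from h import *
im,ci=load("w2.npz"); hsv=cv2.cvtColor(im,cv2.COLOR_BGR2HSV); g=cv2.cvtColor(im,cv2.COLOR_BGR2GRAY)
ply=(hsv[...,1]>85)&(hsv[...,0]<30)&(hsv[...,2]>100)
ply=cv2.morphologyEx(ply.astype(np.uint8),cv2.MORPH_CLOSE,np.ones((5,5)))
P,s=comp(ply,(145,105)); print("ply",s,rect(onplane(ci,P,.017,True)))
felt=(hsv[...,1]<60)&(g>60)
for n,uv in[("well",(170,140)),("tile",(250,155)),("bar",(323,170))]:
    P,s=comp(felt,uv); q=onplane(ci,P,.010,True); print(n,s,rect(q),np.round(cv2.minEnclosingCircle((q*1000).astype(np.float32))[0],1))
for n,uv,z in[("bar",(65,120),.028)]:
    P,s=comp(g<55,uv); print(n,s,rect(onplane(ci,P,z,True)),rect(onplane(ci,P,0,True)))
im,ci=load("w1.npz"); g=cv2.cvtColor(im,cv2.COLOR_BGR2GRAY)
for t in(50,60,70):
  P,s=comp(g<t,(250,180)); print("large",s,rect(onplane(ci,P,.024,True)),rect(onplane(ci,P,0,True)))
E
```

```text
ply [  128    84   244   146 12435] [457.5 191.7 253.1 118.8 -87.8]
well [ 144  114   54   56 2362] [454.5 276.6  60.8  60.6 -78. ] [454.7 276.5]
tile [ 207  105   82  102 5997] [457.7 191.9 101.4  70.    2.3] [457.7 191.3]
bar [ 294  122   57   99 3327] [461.  107.1 107.4  40.4   2.3] [460.6 107.3]
bar [  41   81   46   80 2091] [458.3 409.6  95.   40.4  31.4] [453.6 429.8 104.   44.2  31.4]
large [     0      0    512    384 153666] [ 308.9 -360.2 1230.3  721.2  -76.7] [ 296.3 -364.6 1328.7  778.9  -76.7]
large [ 219  132   90   94 4236] [ 397.5 -332.5   88.    55.8   52.6] [ 391.9 -334.7   95.1   60.3   52.6]
large [ 218  132   91   95 4394] [ 397.5 -332.4   88.5   56.3   52.7] [ 392.  -334.6   95.6   60.8   52.7]
```

The wrist view shows the tray with well (170,140), tile recess (250,155) and slot (323,170), and the bar at (65,120). I'll move over the bar and turn to match it.

Emit:
step_arm([
  {"rx": 0, "ry": 0, "rz": 0, "dx": 18, "dy": -55, "dz": 13, "gripper": 1},
  {"rx": 0, "ry": 0, "rz": 0, "dx": 18, "dy": -55, "dz": 13, "gripper": 1},
  {"rx": 0, "ry": 0, "rz": 0, "dx": 18, "dy": -55, "dz": 13, "gripper": 1},
  {"rx": 0, "ry": 0, "rz": 0, "dx": 18, "dy": -55, "dz": 13, "gripper": 1},
  {"rx": 0, "ry": 0, "rz": -8.7, "dx": 0, "dy": 0, "dz": 0, "gripper": 1},
  {"rx": 0, "ry": 0, "rz": -8.7, "dx": 0, "dy": 0, "dz": 0, "gripper": 1},
  {"rx": 0, "ry": 0, "rz": 0, "dx": 0, "dy": 0, "dz": 0, "gripper": 1},
  {"rx": 0, "ry": 0, "rz": 0, "dx": 0, "dy": 0, "dz": 0, "gripper": 1},
])

```text
clock: 3.8
tcp_pos: [0.4566, 0.4098, 0.1523]
orientation: [3.025, 0.844, 0.0]
contact_force: [0.5, 0.4, -0.9]
grip_width: 0.0854
gripper_force: 0.0
```

```bash
python3 - <<'E'
from h import *
go(457,412,32,-58.6)
ci=r.camera_info("wrist"); im=r.grab_frame("wrist"); np.savez("w3.npz",im=im,**ci)
cv2.imwrite("pics/w3.png",im)
g=cv2.cvtColor(im,cv2.COLOR_BGR2GRAY)
uv=project(ci,[.457,.412,.028],True)[0]; print(uv)
P,s=comp(g<55,uv); print(s,rect(onplane(ci,P,.028,True)),rect(onplane(ci,P,0,True)))
E
```

```text
t3.80 tcp [456.6 409.8 152.3] d [  1.5  -1.8 120.3] rz -0.2182842332139785 yawy -58.8 tilt [0.04 0.   0.  ] j7 -2.16 j1 -0.41 F [ 0.5  0.4 -0.9] w 0.0854
[252.46258866 191.45489158]
[ 228  132   32  107 3263] [456.1 420.3  94.3  26.2  31.4] [449.2 417.3 105.1  29.2  31.4]
```

View pics/w3.png

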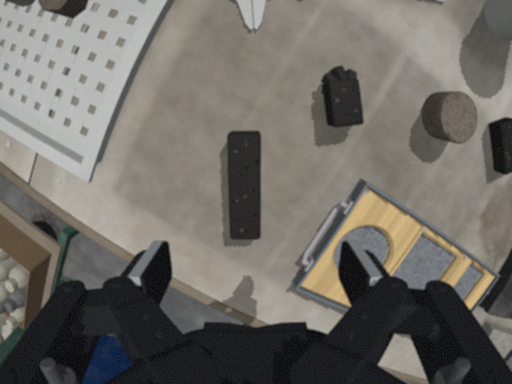

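Emit:
step_arm([
  {"rx": 0, "ry": 0, "rz": 0, "dx": 5, "dy": -9.4, "dz": 30, "gripper": 1},
  {"rx": 0, "ry": 0, "rz": 0, "dx": 0, "dy": 0, "dz": 40, "gripper": 1},
  {"rx": 0, "ry": 0, "rz": 0, "dx": 0, "dy": 0, "dz": 30, "gripper": 0.5},
  {"rx": 0, "ry": 0, "rz": 0, "dx": 0, "dy": 0, "dz": 18, "gripper": 0.2},
  {"rx": 0, "ry": 0, "rz": 0, "dx": 0, "dy": 0, "dz": 0, "gripper": -1},
  {"rx": 0, "ry": 0, "rz": 0, "dx": 0, "dy": 0, "dz": 0, "gripper": -1},
  {"rx": 0, "ry": 0, "rz": 0, "dx": 0, "dy": 0, "dz": 0, "gripper": -1},
  {"rx": 0, "ry": 0, "rz": 0, "dx": 0, "dy": 0, "dz": 0, "gripper": -1},
  {"rx": 0, "ry": 0, "rz": 0, "dx": 0, "dy": 0, "dz": 0, "gripper": -1},
  {"rx": 0, "ry": 0, "rz": 0, "dx": 0, "dy": 0, "dz": 0, "gripper": -1},
], grip_force=40)

```text
clock: 5.1
tcp_pos: [0.4552, 0.4219, 0.0346]
orientation: [-3.024, -0.852, -0.001]
contact_force: [0.1, -0.6, 1.8]
grip_width: 0.0266
gripper_force: 42.7
```

```bash
python3 - <<'E'
from h import *
print(r.tcp_to_tips,r.get_obs()["gripper_force"])
go(461,107,110,-87.8)
E
```

```text
0.022 42.69516170024872
t5.10 tcp [455.2 421.9  34.6] d [-159.4  271.6  -75.4] rz 29.275280421713333 yawy -58.5 tilt [ 0.   -0.02  0.  ] j7 -2.26 j1 -0.49 F [ 0.1 -0.6  1.8] w 0.0266
```

Emit:
step_arm([
  {"rx": 0, "ry": 0, "rz": 0, "dx": 0, "dy": 0, "dz": -38, "gripper": -1},
  {"rx": 0, "ry": 0, "rz": 0, "dx": 0, "dy": 0, "dz": -38, "gripper": -1},
  {"rx": 0, "ry": 0, "rz": 0, "dx": -26.6, "dy": 45.2, "dz": 0, "gripper": -1},
  {"rx": 0, "ry": 0, "rz": 0, "dx": -26.6, "dy": 45.2, "dz": 0, "gripper": -1},
  {"rx": 0, "ry": 0, "rz": 0, "dx": -26.6, "dy": 45.2, "dz": 0, "gripper": -1},
  {"rx": 0, "ry": 0, "rz": 0, "dx": -26.6, "dy": 45.2, "dz": 0, "gripper": -1},
  {"rx": 0, "ry": 0, "rz": 0, "dx": -26.6, "dy": 45.2, "dz": 0, "gripper": -1},
  {"rx": 0, "ry": 0, "rz": 0, "dx": -26.6, "dy": 45.2, "dz": 0, "gripper": -1},
  {"rx": 0, "ry": 0, "rz": 9.8, "dx": 0, "dy": 0, "dz": 0, "gripper": -1},
  {"rx": 0, "ry": 0, "rz": 9.8, "dx": 0, "dy": 0, "dz": 0, "gripper": -1},
  {"rx": 0, "ry": 0, "rz": 9.8, "dx": 0, "dy": 0, "dz": 0, "gripper": -1},
  {"rx": 0, "ry": 0, "rz": 0, "dx": 0, "dy": 0, "dz": 0, "gripper": -1},
  {"rx": 0, "ry": 0, "rz": 0, "dx": 0, "dy": 0, "dz": 0, "gripper": -1},
])

```text
clock: 6.72
tcp_pos: [0.4605, 0.1074, 0.1103]
orientation: [3.141, 0.063, 0.0]
contact_force: [-0.4, 0.4, -1.3]
grip_width: 0.0269
gripper_force: 42.4
```

```bash
python3 - <<'E'
from h import *
go(461,107,45,-87.8)
ci=r.camera_info("wrist"); im=r.grab_frame("wrist"); np.savez("w4.npz",im=im,**ci)
cv2.imwrite("pics/w4.png",im)
E
```

```text
t6.72 tcp [460.5 107.4 110.3] d [ 0.5  0.4 65.3] rz 0.08707505418510664 yawy -87.7 tilt [ 0.   -0.01  0.  ] j7 -2.14 j1 0.02 F [-0.4  0.4 -1.3] w 0.0269
```

View pics/w4.png

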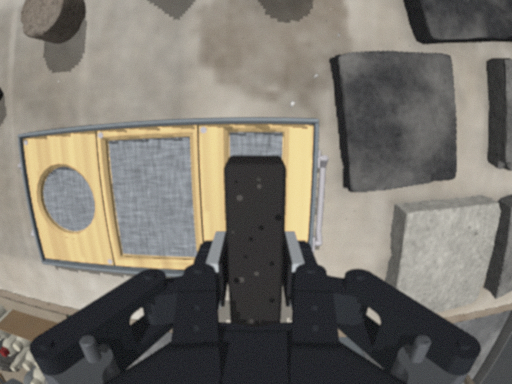

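The bar is held squarely over the slot. I'll check its lengthwise offset from the far end at about (255,157).

```bash
python3 - <<'E'
from h import *
im,ci=load("w4.npz")
print(onplane(ci,[[228,157],[283,157]],.1037,True)*1000)
E
```

```text
[[510.33817507 120.69865203]
 [511.28054818  97.01683348]]
```

Emit:
step_arm([
  {"rx": 0, "ry": 0, "rz": 0, "dx": -1.5, "dy": 0.4, "dz": 20, "gripper": -1},
  {"rx": 0, "ry": 0, "rz": 0, "dx": 0, "dy": 0, "dz": 22, "gripper": -1},
  {"rx": 0, "ry": 0, "rz": 0, "dx": 0, "dy": 0, "dz": 12, "gripper": -1},
  {"rx": 0, "ry": 0, "rz": 0, "dx": 0, "dy": 0, "dz": 6, "gripper": -1},
  {"rx": 0, "ry": 0, "rz": 0, "dx": 0, "dy": 0, "dz": 3, "gripper": -1},
  {"rx": 0, "ry": 0, "rz": 0, "dx": 0, "dy": 0, "dz": 1.5, "gripper": -1},
  {"rx": 0, "ry": 0, "rz": 0, "dx": 0, "dy": 0, "dz": 0, "gripper": -1},
  {"rx": 0, "ry": 0, "rz": 0, "dx": 0, "dy": 0, "dz": 0, "gripper": -1},
])

```text
clock: 7.78
tcp_pos: [0.4593, 0.1068, 0.0461]
orientation: [-3.141, -0.057, -0.001]
contact_force: [0.1, 0.7, -1.5]
grip_width: 0.0268
gripper_force: 42.4
```

Emit:
step_arm([
  {"rx": 0, "ry": 0, "rz": 0, "dx": 0, "dy": 0, "dz": 0.6, "gripper": -1},
  {"rx": 0, "ry": 0, "rz": 0, "dx": 0, "dy": 0, "dz": 0.5, "gripper": -1},
  {"rx": 0, "ry": 0, "rz": 0, "dx": 0, "dy": 0, "dz": 0.4, "gripper": -1},
  {"rx": 0, "ry": 0, "rz": 0, "dx": 0, "dy": 0, "dz": 0, "gripper": -1},
  {"rx": 0, "ry": 0, "rz": 0, "dx": 0, "dy": 0, "dz": 0, "gripper": -1},
])

```text
clock: 8.4
tcp_pos: [0.4591, 0.1067, 0.0443]
orientation: [3.141, 0.057, -0.0]
contact_force: [-0.3, -0.4, -1.6]
grip_width: 0.0266
gripper_force: 42.3
```

Emit:
step_arm([
  {"rx": 0, "ry": 0, "rz": 0, "dx": 0, "dy": 0, "dz": 0.5, "gripper": -1},
  {"rx": 0, "ry": 0, "rz": 0, "dx": 0, "dy": 0, "dz": 0.4, "gripper": -1},
  {"rx": 0, "ry": 0, "rz": 0, "dx": 0, "dy": 0, "dz": 0, "gripper": -1},
])

```text
clock: 8.78
tcp_pos: [0.459, 0.1067, 0.0434]
orientation: [3.141, 0.057, -0.0]
contact_force: [-0.4, -0.3, -0.6]
grip_width: 0.0271
gripper_force: 42.3
```

Emit:
step_arm([
  {"rx": 0, "ry": 0, "rz": 0, "dx": 0, "dy": 0, "dz": 0.4, "gripper": -1},
  {"rx": 0, "ry": 0, "rz": 0, "dx": 0, "dy": 0, "dz": 0, "gripper": -1},
  {"rx": 0, "ry": 0, "rz": 0, "dx": 0, "dy": 0, "dz": 0, "gripper": -1},
])

```text
clock: 9.15
tcp_pos: [0.459, 0.1067, 0.043]
orientation: [3.141, 0.057, -0.0]
contact_force: [-0.7, 0.3, -2.6]
grip_width: 0.0271
gripper_force: 42.3
```

```bash
python3 - <<'E'
from h import *
F=[]
for i in range(8):
    ci=r.camera_info("wrist"); im=r.grab_frame("wrist"); F.append(np.r_[r.get_obs()["contact_force"],r.get_obs()["tcp_pos"][2]*1000])
print(np.round(F,2),np.mean(F,0))
s=r.grab_frame("side"); 
a=cv2.resize(s[200:280,250:340],None,fx=4,fy=4); b=cv2.resize(im[120:340,150:400],None,fx=1.6,fy=1.6)
h=360; cv2.imwrite("pics/w5.png",np.hstack([cv2.resize(a,(396,h)),cv2.resize(b,(400,h))]))
E
```

```text
[[ 0.33  1.07 -1.36 43.01]
 [-0.97 -0.23 -1.95 43.  ]
 [-0.69  0.38 -0.82 43.02]
 [-0.41 -0.11 -1.59 43.02]
 [-0.1  -0.37 -1.15 43.01]
 [ 0.71 -0.78 -2.18 43.02]
 [-0.28 -1.07 -0.91 43.  ]
 [-0.46  0.5  -2.6  43.01]] [-0.23335291 -0.07579335 -1.5700678  43.0103488 ]
```

View pics/w5.png

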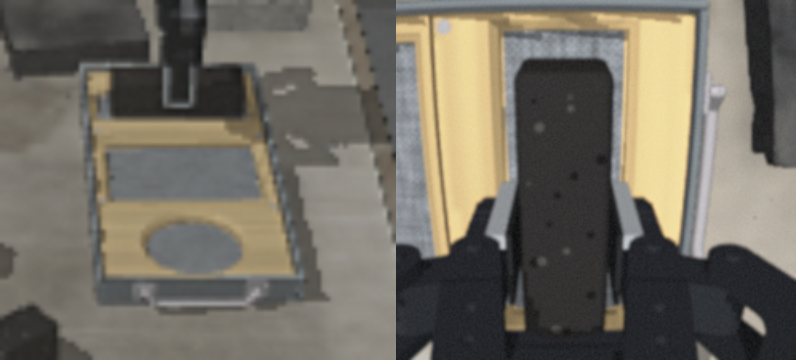

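Emit:
step_arm([
  {"rx": 0, "ry": 0, "rz": 0, "dx": 0, "dy": 0, "dz": 0.4, "gripper": -1},
  {"rx": 0, "ry": 0, "rz": 0, "dx": 0, "dy": 0, "dz": 0.3, "gripper": -1},
  {"rx": 0, "ry": 0, "rz": 0, "dx": 0, "dy": 0, "dz": 0.3, "gripper": -1},
  {"rx": 0, "ry": 0, "rz": 0, "dx": 0, "dy": 0, "dz": 0, "gripper": -1},
])

```text
clock: 10.1
tcp_pos: [0.4591, 0.1068, 0.042]
orientation: [3.141, 0.057, -0.0]
contact_force: [0.1, 0.5, -1.7]
grip_width: 0.027
gripper_force: 42.4
```

Emit:
step_arm([
  {"rx": 0, "ry": 0, "rz": 0, "dx": 0, "dy": 0, "dz": 0.4, "gripper": -1},
  {"rx": 0, "ry": 0, "rz": 0, "dx": 0, "dy": 0, "dz": 0.4, "gripper": -1},
  {"rx": 0, "ry": 0, "rz": 0, "dx": 0, "dy": 0, "dz": 0, "gripper": -1},
])

```text
clock: 10.48
tcp_pos: [0.4591, 0.1067, 0.0415]
orientation: [3.141, 0.057, 0.0]
contact_force: [-2.2, -1.1, 4.9]
grip_width: 0.0272
gripper_force: 43.1
```

```bash
python3 - <<'E'
from h import *
F=[]
for i in range(5):
    ci=r.camera_info("wrist"); im=r.grab_frame("wrist"); F.append(np.r_[r.get_obs()["contact_force"],r.get_obs()["moment"],r.get_obs()["tcp_pos"][2]*1000])
print(np.round(np.mean(F,0),2)); np.savez("w5.npz",im=im,**ci)
E
```

```text
[-1.860e+00 -1.080e+00  5.660e+00 -6.000e-02  3.900e-01  1.000e-02
  4.154e+01]
```

The contact force is about 6 N at TCP 41.5, so the bar is seated. The recess floor is effectively 7 mm above the bench. I'll release the bar and rise.

Emit:
step_arm([
  {"rx": 0, "ry": 0, "rz": 0, "dx": 0, "dy": 0, "dz": 0, "gripper": 0.1},
  {"rx": 0, "ry": 0, "rz": 0, "dx": 0, "dy": 0, "dz": 0, "gripper": 0.1},
  {"rx": 0, "ry": 0, "rz": 0, "dx": 0, "dy": 0, "dz": 0, "gripper": 0.1},
  {"rx": 0, "ry": 0, "rz": 0, "dx": 0, "dy": 0, "dz": -15, "gripper": 0.1},
  {"rx": 0, "ry": 0, "rz": 0, "dx": 0, "dy": 0, "dz": -50, "gripper": 0.5},
  {"rx": 0, "ry": 0, "rz": 0, "dx": 0, "dy": 0, "dz": -55, "gripper": 1},
  {"rx": 0, "ry": 0, "rz": 0, "dx": 0, "dy": 0, "dz": 0, "gripper": 1},
  {"rx": 0, "ry": 0, "rz": 0, "dx": 0, "dy": 0, "dz": 0, "gripper": 1},
])

```text
clock: 11.72
tcp_pos: [0.4589, 0.1065, 0.1617]
orientation: [3.141, 0.057, 0.001]
contact_force: [0.5, 0.0, -0.9]
grip_width: 0.0855
gripper_force: 0.0
```

```bash
python3 - <<'E'
from h import *
go(620,284,150)
ci=r.camera_info("wrist"); im=r.grab_frame("wrist"); np.savez("w6.npz",im=im,**ci)
cv2.imwrite("pics/w6.png",im)
E
```

```text
t11.72 tcp [458.9 106.5 161.7] d [ 167.4 -171.6   11.8] rz None yawy -87.9 tilt [ 0.02 -0.04  0.  ] j7 -2.09 j1 0.07 F [ 0.5  0.  -0.9] w 0.0855
```

View pics/w6.png

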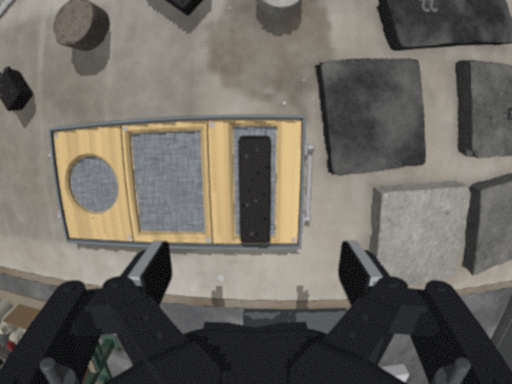

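```bash
python3 - <<'E'
from h import *
im,ci=load("w6.npz"); g=cv2.cvtColor(im,cv2.COLOR_BGR2GRAY); hsv=cv2.cvtColor(im,cv2.COLOR_BGR2HSV)
P,s=comp(g<60,(255,190)); print(s)
for z in(.035,.038,.045): print(z,rect(onplane(ci,P,z,True)))
b=cv2.morphologyEx(((hsv[...,1]>85)&(hsv[...,0]<30)&(hsv[...,2]>100)).astype(np.uint8),cv2.MORPH_CLOSE,np.ones((5,5)))
P,s=comp(b,(75,140))
for z in(.014,.017): print("ply",z,rect(onplane(ci,P,z,True)))
felt=(hsv[...,1]<60)&(g>60)
for n,uv in[("well",(92,180)),("tile",(170,180))]:
    P,s=comp(felt,uv)
    for z in(.007,.01): print(n,rect(onplane(ci,P,z,True)))
P,s=comp(g<60,(255,190)); 
for c in [[240,137],[270,137],[270,245],[240,245]]: print(np.round([onplane(ci,[c],z,True)[0]*1000 for z in(.035,.038)],1).tolist())
print("felt right/left/top of slot",onplane(ci,[[233,200],[276,200],[255,126]],.009,True)*1000)
E
```

```text
[ 239  136   32  107 3169]
0.035 [459.8 106.2  95.9  26.6   2.5]
0.038 [460.7 106.3  94.7  26.2   2.5]
0.045 [462.7 106.3  92.   25.5   2.5]
ply 0.014 [457.4 191.8 255.3 119.9 -87.8]
ply 0.017 [458.2 190.9 252.4 118.6 -87.8]
well [454.2 277.8  61.   60.6  -5.6]
well [455.  276.   60.4  60.   -5.6]
tile [457.2 191.9 102.4  71.    2.3]
tile [458.  191.  101.3  70.2   2.3]
[[506.4, 120.0], [506.7, 119.9]]
[[507.3, 95.2], [507.6, 95.3]]
[[409.4, 90.2], [410.9, 90.5]]
[[408.4, 117.8], [409.9, 117.7]]
felt right/left/top of slot [[443.42171961 126.39048007]
 [444.88445339  85.03447113]
 [514.60271196 107.78185294]]
```

View first.

The bar is seated and centred: (460,106), yaw 2.5°, 96 x 27 mm at seated height. Next is the big puck.

Emit:
step_arm([
  {"rx": 0, "ry": 0, "rz": 0, "dx": 41, "dy": -43, "dz": 2, "gripper": 1},
  {"rx": 0, "ry": 0, "rz": 0, "dx": 41, "dy": -43, "dz": 2, "gripper": 1},
  {"rx": 0, "ry": 0, "rz": 0, "dx": 41, "dy": -43, "dz": 2, "gripper": 1},
  {"rx": 0, "ry": 0, "rz": 0, "dx": 41, "dy": -43, "dz": 2, "gripper": 1},
  {"rx": 0, "ry": 0, "rz": 0, "dx": 0, "dy": 0, "dz": 0, "gripper": 1},
  {"rx": 0, "ry": 0, "rz": 0, "dx": 0, "dy": 0, "dz": 0, "gripper": 1},
])

```text
clock: 12.52
tcp_pos: [0.6155, 0.2839, 0.1511]
orientation: [3.139, 0.058, -0.005]
contact_force: [-0.3, 0.7, -0.6]
grip_width: 0.0856
gripper_force: 0.0
```

```bash
python3 - <<'E'
from h import *
go(620,284,34)
ci=r.camera_info("wrist"); im=r.grab_frame("wrist"); np.savez("w7.npz",im=im,**ci)
cv2.imwrite("pics/w7.png",im); print(project(ci,[.62,.284,.036],True))
E
```

```text
t12.53 tcp [615.5 283.9 151.1] d [ 4.900e+00 -1.000e-01  1.171e+02] rz None yawy -87.9 tilt [0.11 0.2  0.  ] j7 -2.30 j1 -0.21 F [-0.3  0.7 -0.6] w 0.0856
[[254.17352226 190.67494771]]
```

View pics/w7.png

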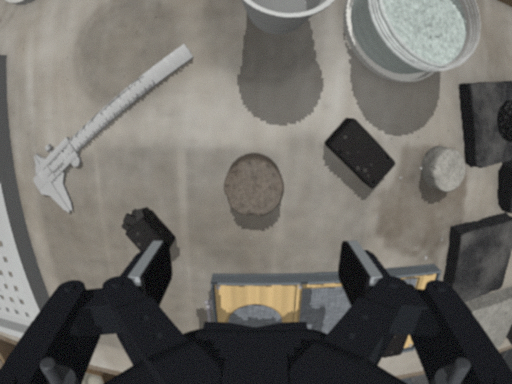

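The puck's top is centred at about (254,184), with its shadow below. The small tile is at (360,152).

```bash
python3 - <<'E'
from h import *
im,ci=load("w7.npz"); g=cv2.cvtColor(im,cv2.COLOR_BGR2GRAY)
c=cv2.HoughCircles(cv2.medianBlur(g,5)[130:240,200:310],cv2.HOUGH_GRADIENT,1.5,200,param1=80,param2=10,minRadius=25,maxRadius=35)[0,0]; print(c)
u,v=c[0]+200,c[1]+130; q=onplane(ci,[[u,v],[254,184],[u-c[2],v],[u+c[2],v]],.036,True)*1000; print(q)
go(*q[0],40)
P,s=comp(g<55,(360,152)); print(s,rect(onplane(ci,P,.024,True)),rect(onplane(ci,P,0,True)))
E
```

```text
[53.25 53.25 30.55]
[[626.25795075 284.98001983]
 [625.64874783 284.34648537]
 [625.39702944 309.94858494]
 [627.18156915 260.02025842]]
t12.57 tcp [615.6 283.2 151.7] d [ 11.   -1.6 111.7] rz None yawy -87.9 tilt [0.12 0.16 0.  ] j7 -2.30 j1 -0.21 F [-0.1 -0.3  0.8] w 0.0855
[ 326  119   68   69 2368] [654.1 191.7  62.4  33.3  52. ] [651.  182.4  68.5  36.5  52. ]
```

Emit:
step_arm([
  {"rx": 0, "ry": 0, "rz": 0, "dx": 10.5, "dy": -1.4, "dz": 35, "gripper": 0.75},
  {"rx": 0, "ry": 0, "rz": 0, "dx": 0, "dy": 0, "dz": 40, "gripper": 0.75},
  {"rx": 0, "ry": 0, "rz": 0, "dx": 0, "dy": 0, "dz": 28, "gripper": 0.75},
  {"rx": 0, "ry": 0, "rz": 0, "dx": 0, "dy": 0, "dz": 16, "gripper": 0.75},
  {"rx": 0, "ry": 0, "rz": 0, "dx": 0, "dy": 0, "dz": 0, "gripper": -1},
  {"rx": 0, "ry": 0, "rz": 0, "dx": 0, "dy": 0, "dz": 0, "gripper": -1},
  {"rx": 0, "ry": 0, "rz": 0, "dx": 0, "dy": 0, "dz": 0, "gripper": -1},
  {"rx": 0, "ry": 0, "rz": 0, "dx": 0, "dy": 0, "dz": 0, "gripper": -1},
  {"rx": 0, "ry": 0, "rz": 0, "dx": 0, "dy": 0, "dz": 0, "gripper": -1},
])

```text
clock: 13.7
tcp_pos: [0.6276, 0.2866, 0.0352]
orientation: [-3.141, -0.057, -0.002]
contact_force: [-1.5, 0.1, 5.8]
grip_width: 0.0482
gripper_force: 42.0
```

```bash
python3 - <<'E'
from h import *
go(454.3,277.5,100)
E
```

```text
t13.70 tcp [627.6 286.6  35.2] d [-173.5    2.8  -65. ] rz None yawy -87.9 tilt [-0.02 -0.07  0.  ] j7 -2.35 j1 -0.25 F [-1.5  0.1  5.8] w 0.0482
```

Emit:
step_arm([
  {"rx": 0, "ry": 0, "rz": 0, "dx": 0, "dy": 0, "dz": -30, "gripper": -1},
  {"rx": 0, "ry": 0, "rz": 0, "dx": 0, "dy": 0, "dz": -35, "gripper": -1},
  {"rx": 0, "ry": 0, "rz": 0, "dx": -43.4, "dy": 0.7, "dz": 0, "gripper": -1},
  {"rx": 0, "ry": 0, "rz": 0, "dx": -43.4, "dy": 0.7, "dz": 0, "gripper": -1},
  {"rx": 0, "ry": 0, "rz": 0, "dx": -43.4, "dy": 0.7, "dz": 0, "gripper": -1},
  {"rx": 0, "ry": 0, "rz": 0, "dx": -43.4, "dy": 0.7, "dz": 0, "gripper": -1},
  {"rx": 0, "ry": 0, "rz": 0, "dx": 0, "dy": 0, "dz": 0, "gripper": -1},
  {"rx": 0, "ry": 0, "rz": 0, "dx": 0, "dy": 0, "dz": 0, "gripper": -1},
])

```text
clock: 14.7
tcp_pos: [0.4544, 0.2773, 0.0994]
orientation: [-3.141, -0.057, -0.001]
contact_force: [0.9, 0.3, -2.1]
grip_width: 0.0478
gripper_force: 42.1
```

```bash
python3 - <<'E'
from h import *
go(454.3,277.5,42.5,-87.8)
ci=r.camera_info("wrist"); im=r.grab_frame("wrist"); np.savez("w8.npz",im=im,**ci)
cv2.imwrite("pics/w8.png",im)
E
```

```text
t14.70 tcp [454.4 277.3  99.4] d [-0.2 -0.1 56.9] rz -0.12459780793355435 yawy -87.9 tilt [-0.01 -0.05  0.  ] j7 -2.50 j1 -0.29 F [ 0.9  0.3 -2.1] w 0.0478
```

View pics/w8.png

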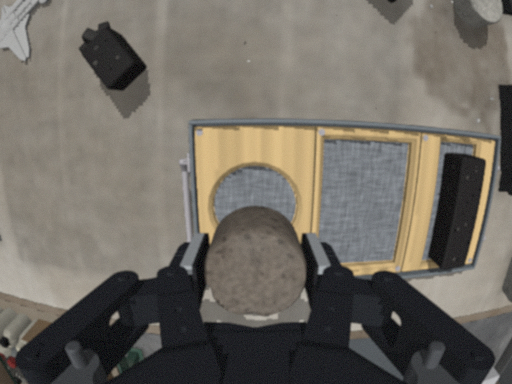

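The puck is held level. Its top spans rows 207–313 around column 255, so I'll check its offset in the hand.

```bash
python3 - <<'E'
from h import *
im,ci=load("w8.npz")
for z in(.1,.103): print(onplane(ci,[[255,207],[255,313],[206,260],[305,260]],z,True)*1000)
E
```

```text
[[484.51684508 278.21740374]
 [427.86138964 276.1469721 ]
 [457.90261003 299.75977991]
 [459.49217052 254.30200294]]
[[485.53208842 278.26107623]
 [430.30098176 276.24269637]
 [459.58694963 299.26186542]
 [461.13654771 254.94692155]]
```

Emit:
step_arm([
  {"rx": 0, "ry": 0, "rz": 0, "dx": -1.5, "dy": 0, "dz": 20, "gripper": -1},
  {"rx": 0, "ry": 0, "rz": 0, "dx": 0, "dy": 0, "dz": 20, "gripper": -1},
  {"rx": 0, "ry": 0, "rz": 0, "dx": 0, "dy": 0, "dz": 9, "gripper": -1},
  {"rx": 0, "ry": 0, "rz": 0, "dx": 0, "dy": 0, "dz": 4, "gripper": -1},
  {"rx": 0, "ry": 0, "rz": 0, "dx": 0, "dy": 0, "dz": 2, "gripper": -1},
  {"rx": 0, "ry": 0, "rz": 0, "dx": 0, "dy": 0, "dz": 0.8, "gripper": -1},
  {"rx": 0, "ry": 0, "rz": 0, "dx": 0, "dy": 0, "dz": 0, "gripper": -1},
])

```text
clock: 15.62
tcp_pos: [0.4527, 0.2774, 0.0438]
orientation: [-3.141, -0.057, -0.001]
contact_force: [2.1, -0.3, -1.7]
grip_width: 0.0478
gripper_force: 42.1
```

Emit:
step_arm([
  {"rx": 0, "ry": 0, "rz": 0, "dx": 0, "dy": 0, "dz": 0.7, "gripper": -1},
  {"rx": 0, "ry": 0, "rz": 0, "dx": 0, "dy": 0, "dz": 0.5, "gripper": -1},
  {"rx": 0, "ry": 0, "rz": 0, "dx": 0, "dy": 0, "dz": 0.4, "gripper": -1},
  {"rx": 0, "ry": 0, "rz": 0, "dx": 0, "dy": 0, "dz": 0, "gripper": -1},
])

```text
clock: 16.12
tcp_pos: [0.4527, 0.2773, 0.0421]
orientation: [-3.141, -0.057, -0.001]
contact_force: [0.8, -1.0, 1.6]
grip_width: 0.0477
gripper_force: 42.5
```

Emit:
step_arm([
  {"rx": 0, "ry": 0, "rz": 0, "dx": 0, "dy": 0, "dz": 0.3, "gripper": -1},
  {"rx": 0, "ry": 0, "rz": 0, "dx": 0, "dy": 0, "dz": 0, "gripper": 0.55},
  {"rx": 0, "ry": 0, "rz": 0, "dx": 0, "dy": 0, "dz": 0, "gripper": 0.55},
  {"rx": 0, "ry": 0, "rz": 0, "dx": 0, "dy": 0, "dz": 0, "gripper": 0.55},
  {"rx": 0, "ry": 0, "rz": 0, "dx": 0, "dy": 0, "dz": -20, "gripper": 0.55},
  {"rx": 0, "ry": 0, "rz": 0, "dx": 0, "dy": 0, "dz": -50, "gripper": 1},
  {"rx": 0, "ry": 0, "rz": 0, "dx": 0, "dy": 0, "dz": -50, "gripper": 1},
  {"rx": 0, "ry": 0, "rz": 0, "dx": 0, "dy": 0, "dz": 0, "gripper": 1},
  {"rx": 0, "ry": 0, "rz": 0, "dx": 0, "dy": 0, "dz": 0, "gripper": 1},
])

```text
clock: 17.25
tcp_pos: [0.452, 0.2768, 0.1611]
orientation: [3.14, 0.057, -0.0]
contact_force: [0.2, 0.1, -0.0]
grip_width: 0.0855
gripper_force: 0.0
```

```bash
python3 - <<'E'
from h import *
go(405,-332,160)
ci=r.camera_info("wrist"); im=r.grab_frame("wrist"); np.savez("w9.npz",im=im,**ci)
cv2.imwrite("pics/w9.png",im)
g=cv2.cvtColor(im,cv2.COLOR_BGR2GRAY); hsv=cv2.cvtColor(im,cv2.COLOR_BGR2HSV)
print(project(ci,[[.4543,.2778,.043],[.4543,.2778,.007]],True))
E
```

```text
t17.25 tcp [452.  276.8 161.1] d [-69.  606.7   1.5] rz None yawy -87.9 tilt [0.03 0.02 0.  ] j7 -2.44 j1 -0.24 F [ 0.2  0.1 -0. ] w 0.0855
[[253.10230037 192.64310626]
 [253.21770311 182.17750695]]
```

View pics/w9.png

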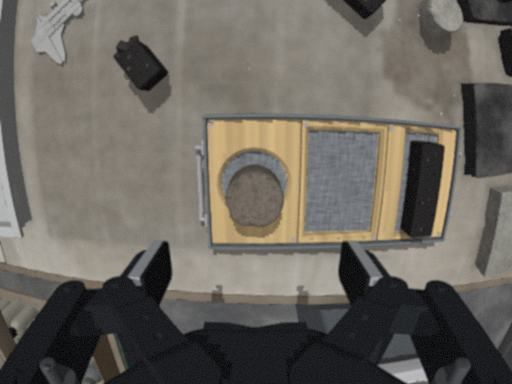

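The puck sits in its well, its top at (254,195) against a predicted (253,193). Now for the large tile.

Emit:
step_arm([
  {"rx": 0, "ry": 0, "rz": 0, "dx": 0, "dy": 60.5, "dz": 0, "gripper": 1},
  {"rx": 0, "ry": 0, "rz": 0, "dx": 0, "dy": 60.5, "dz": 0, "gripper": 1},
  {"rx": 0, "ry": 0, "rz": 0, "dx": 0, "dy": 60.5, "dz": 0, "gripper": 1},
  {"rx": 0, "ry": 0, "rz": 0, "dx": 0, "dy": 60.5, "dz": 0, "gripper": 1},
  {"rx": 0, "ry": 0, "rz": 0, "dx": 0, "dy": 60.5, "dz": 0, "gripper": 1},
  {"rx": 0, "ry": 0, "rz": 0, "dx": -15, "dy": 60.5, "dz": 0, "gripper": 1},
  {"rx": 0, "ry": 0, "rz": 0, "dx": -15, "dy": 60.5, "dz": 0, "gripper": 1},
  {"rx": 0, "ry": 0, "rz": 0, "dx": -15, "dy": 60.5, "dz": 0, "gripper": 1},
  {"rx": 0, "ry": 0, "rz": 0, "dx": -15, "dy": 60.5, "dz": 0, "gripper": 1},
  {"rx": 0, "ry": 0, "rz": 0, "dx": -14, "dy": 60, "dz": 0, "gripper": 1},
  {"rx": 0, "ry": 0, "rz": -10.1, "dx": 0, "dy": 0, "dz": 0, "gripper": 1},
  {"rx": 0, "ry": 0, "rz": -10.1, "dx": 0, "dy": 0, "dz": 0, "gripper": 1},
  {"rx": 0, "ry": 0, "rz": -10.1, "dx": 0, "dy": 0, "dz": 0, "gripper": 1},
  {"rx": 0, "ry": 0, "rz": -10.1, "dx": 0, "dy": 0, "dz": 0, "gripper": 1},
  {"rx": 0, "ry": 0, "rz": -10.1, "dx": 0, "dy": 0, "dz": 0, "gripper": 1},
  {"rx": 0, "ry": 0, "rz": 0, "dx": 0, "dy": 0, "dz": 0, "gripper": 1},
  {"rx": 0, "ry": 0, "rz": 0, "dx": 0, "dy": 0, "dz": 0, "gripper": 1},
])

```text
clock: 19.42
tcp_pos: [0.3999, -0.3293, 0.1607]
orientation: [-2.818, -1.386, 0.001]
contact_force: [0.2, -0.0, 0.9]
grip_width: 0.0855
gripper_force: 0.0
```

```bash
python3 - <<'E'
from h import *
ci=r.camera_info("wrist"); im=r.grab_frame("wrist"); np.savez("w10.npz",im=im,**ci)
g=cv2.cvtColor(im,cv2.COLOR_BGR2GRAY); uv=project(ci,[.3975,-.330,.024],True)[0]; print(uv)
for t in(55,60,65):
    P,s=comp(g<t,uv); q=rect(onplane(ci,P,.024,True)); print(s,q,rect(onplane(ci,P,0,True)))
go(q[0],q[1],32,q[4]+90)
E
```

```text
[253.45777529 191.43241071]
[ 223  143   64   95 5499] [ 397.8 -331.1   88.5   55.2   52.6] [ 393.6 -336.5   96.8   60.4   52.6]
[ 223  143   64   96 5697] [ 397.5 -331.4   89.4   55.6   52.5] [ 393.2 -336.8   97.8   60.8   52.5]
[ 223  143   64   96 5826] [ 397.5 -331.3   89.5   55.9   52.5] [ 393.2 -336.8   97.9   61.1   52.5]
t19.48 tcp [ 400.  -329.4  160.9] d [ -3.1  -0.7 128.9] rz -0.07531363353075449 yawy -37.6 tilt [-0.06 -0.01  0.  ] j7 -0.30 j1 0.95 F [ 1.2  0.2 -0.3] w 0.0855
```

```bash
python3 - <<'E'
from h import *
# camera fixed in tool frame; rays of fingertip front corner, cut with the plane tool x=+11 mm
for n,o,pts in[("w3",None,[(162,242),(345,242)]),("w4",None,[(219,233),(293,233)]),("w8",None,[(197,235),(312,235)])]:
    im,ci=load(n+".npz"); 
    c0=np.array([70.6,0,-119.8]); z=np.array([-.27986,.0013,.96004]); xr=np.array([0,1,0.]); xr-=z*(z@xr); xr/=np.linalg.norm(xr); y=np.cross(z,xr)
    K=ci["mtx"]; p=(np.array(pts)-K[:2,2])/K[0,0]; th=np.linalg.norm(p,axis=1); d=np.c_[p*(np.sin(th)/th)[:,None],np.cos(th)]@np.array([xr,y,z])
    for X in(0,11):
        print(n,X,np.round([c0+v*((X-70.6)/v[0]) for v in d],1).tolist())
E
```

```text
w3 0 [[0.0, -51.8, 26.0], [0.0, 50.7, 26.0]]
w3 11 [[11.0, -43.7, 3.3], [11.0, 42.8, 3.3]]
w4 0 [[0.0, -20.8, 40.0], [0.0, 22.8, 40.0]]
w4 11 [[11.0, -17.6, 15.1], [11.0, 19.2, 15.1]]
w8 0 [[0.0, -33.4, 36.7], [0.0, 33.6, 36.7]]
w8 11 [[11.0, -28.2, 12.3], [11.0, 28.4, 12.3]]
```

Emit:
step_arm([
  {"rx": 0, "ry": 0, "rz": 0, "dx": -3, "dy": -0.7, "dz": 35, "gripper": 1},
  {"rx": 0, "ry": 0, "rz": 0, "dx": 0, "dy": 0, "dz": 45, "gripper": 1},
  {"rx": 0, "ry": 0, "rz": 0, "dx": 0, "dy": 0, "dz": 35, "gripper": 1},
  {"rx": 0, "ry": 0, "rz": 0, "dx": 0, "dy": 0, "dz": 17.5, "gripper": 1},
  {"rx": 0, "ry": 0, "rz": 0, "dx": 0, "dy": 0, "dz": 0, "gripper": 1},
  {"rx": 0, "ry": 0, "rz": 0, "dx": 0, "dy": 0, "dz": 0, "gripper": 1},
], grip_force=50)

```text
clock: 20.23
tcp_pos: [0.3988, -0.332, 0.0301]
orientation: [2.815, 1.39, 0.001]
contact_force: [0.4, -0.0, -0.8]
grip_width: 0.0853
gripper_force: 0.0
```

Emit:
step_arm([
  {"rx": 0, "ry": 0, "rz": 0, "dx": -1, "dy": 0, "dz": 2, "gripper": 1},
  {"rx": 0, "ry": 0, "rz": 0, "dx": 0, "dy": 0, "dz": 0, "gripper": -1},
  {"rx": 0, "ry": 0, "rz": 0, "dx": 0, "dy": 0, "dz": 0, "gripper": -1},
  {"rx": 0, "ry": 0, "rz": 0, "dx": 0, "dy": 0, "dz": 0, "gripper": -1},
  {"rx": 0, "ry": 0, "rz": 0, "dx": 0, "dy": 0, "dz": 0, "gripper": -1},
  {"rx": 0, "ry": 0, "rz": 0, "dx": 0, "dy": 0, "dz": 0, "gripper": -1},
])

```text
clock: 20.98
tcp_pos: [0.3974, -0.3326, 0.0277]
orientation: [2.816, 1.391, -0.0]
contact_force: [-1.7, 0.2, 5.8]
grip_width: 0.057
gripper_force: 53.2
```

```bash
python3 - <<'E'
from h import *
go(457.2,191.9,110,-87.8)
E
```

```text
t20.98 tcp [ 397.4 -332.6   27.7] d [ 452.8 -271.3  -82.7] rz 50.36742952287729 yawy -37.4 tilt [0.04 0.02 0.  ] j7 -0.42 j1 0.87 F [-1.7  0.2  5.8] w 0.0570
```

Emit:
step_arm([
  {"rx": 0, "ry": 0, "rz": 0, "dx": 0, "dy": 0, "dz": -40, "gripper": -1},
  {"rx": 0, "ry": 0, "rz": 0, "dx": 0, "dy": 0, "dz": -45, "gripper": -1},
  {"rx": 0, "ry": 0, "rz": 10.1, "dx": 0, "dy": 0, "dz": 0, "gripper": -1},
  {"rx": 0, "ry": 0, "rz": 10.1, "dx": 0, "dy": 0, "dz": 0, "gripper": -1},
  {"rx": 0, "ry": 0, "rz": 10.1, "dx": 0, "dy": 0, "dz": 0, "gripper": -1},
  {"rx": 0, "ry": 0, "rz": 10.1, "dx": 0, "dy": 0, "dz": 0, "gripper": -1},
  {"rx": 0, "ry": 0, "rz": 10.1, "dx": 0, "dy": 0, "dz": 0, "gripper": -1},
  {"rx": 0, "ry": 0, "rz": 0, "dx": 16, "dy": -52, "dz": 0, "gripper": -1},
  {"rx": 0, "ry": 0, "rz": 0, "dx": 16, "dy": -52, "dz": 0, "gripper": -1},
  {"rx": 0, "ry": 0, "rz": 0, "dx": 16, "dy": -52, "dz": 0, "gripper": -1},
  {"rx": 0, "ry": 0, "rz": 0, "dx": 16, "dy": -52, "dz": 0, "gripper": -1},
  {"rx": 0, "ry": 0, "rz": 0, "dx": 16, "dy": -52, "dz": 0, "gripper": -1},
  {"rx": 0, "ry": 0, "rz": 0, "dx": 0, "dy": -52, "dz": 0, "gripper": -1},
  {"rx": 0, "ry": 0, "rz": 0, "dx": 0, "dy": -52, "dz": 0, "gripper": -1},
  {"rx": 0, "ry": 0, "rz": 0, "dx": 0, "dy": -52, "dz": 0, "gripper": -1},
  {"rx": 0, "ry": 0, "rz": 0, "dx": 0, "dy": -52, "dz": 0, "gripper": -1},
  {"rx": 0, "ry": 0, "rz": 0, "dx": 0, "dy": -52, "dz": 0, "gripper": -1},
  {"rx": 0, "ry": 0, "rz": 0, "dx": 0, "dy": 0, "dz": 0, "gripper": -1},
  {"rx": 0, "ry": 0, "rz": 0, "dx": 0, "dy": 0, "dz": 0, "gripper": -1},
])

```text
clock: 23.35
tcp_pos: [0.4578, 0.1897, 0.1116]
orientation: [3.14, 0.058, -0.002]
contact_force: [-0.1, -0.4, -2.9]
grip_width: 0.0568
gripper_force: 56.7
```

```bash
python3 - <<'E'
from h import *
go(457.2,191.9,35,-87.8)
ci=r.camera_info("wrist"); im=r.grab_frame("wrist"); np.savez("w11.npz",im=im,**ci)
cv2.imwrite("pics/w11.png",im)
E
```

```text
t23.35 tcp [457.8 189.7 111.6] d [-0.4 -2.3 76.6] rz -0.08902167485958046 yawy -87.9 tilt [0.05 0.06 0.  ] j7 -2.26 j1 -0.21 F [-0.1 -0.4 -2.9] w 0.0568
```

View pics/w11.png

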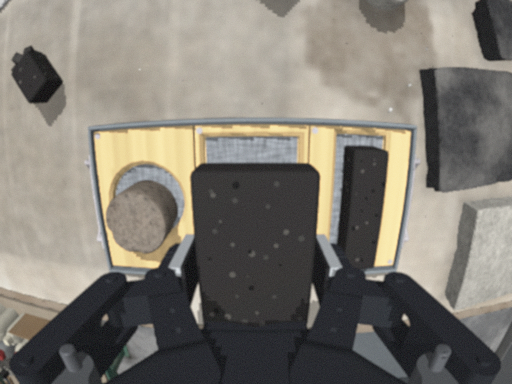

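The large tile is held square over its bed, with its far edge at row 164.

```bash
python3 - <<'E'
from h import *
im,ci=load("w11.npz")
print(onplane(ci,[[194,166],[255,164],[319,166]],.1079,True)*1000)
E
```

```text
[[503.87823993 217.25673392]
 [505.51504792 191.19435937]
 [505.84046295 163.71813969]]
```

Emit:
step_arm([
  {"rx": 0, "ry": 0, "rz": 0, "dx": -2, "dy": -2.3, "dz": 20, "gripper": -1},
  {"rx": 0, "ry": 0, "rz": 0, "dx": 0, "dy": 0, "dz": 28, "gripper": -1},
  {"rx": 0, "ry": 0, "rz": 0, "dx": 0, "dy": 0, "dz": 16, "gripper": -1},
  {"rx": 0, "ry": 0, "rz": 0, "dx": 0, "dy": 0, "dz": 7, "gripper": -1},
  {"rx": 0, "ry": 0, "rz": 0, "dx": 0, "dy": 0, "dz": 3, "gripper": -1},
  {"rx": 0, "ry": 0, "rz": 0, "dx": 0, "dy": 0, "dz": 1.3, "gripper": -1},
  {"rx": 0, "ry": 0, "rz": 0, "dx": 0, "dy": 0, "dz": 0.7, "gripper": -1},
  {"rx": 0, "ry": 0, "rz": 0, "dx": 0, "dy": 0, "dz": 0, "gripper": -1},
])

```text
clock: 24.4
tcp_pos: [0.4565, 0.1926, 0.0363]
orientation: [-3.141, -0.057, -0.001]
contact_force: [-0.8, 0.3, -2.7]
grip_width: 0.0566
gripper_force: 56.6
```

Emit:
step_arm([
  {"rx": 0, "ry": 0, "rz": 0, "dx": 0, "dy": 0, "dz": 0.6, "gripper": -1},
  {"rx": 0, "ry": 0, "rz": 0, "dx": 0, "dy": 0, "dz": 0.5, "gripper": -1},
  {"rx": 0, "ry": 0, "rz": 0, "dx": 0, "dy": 0, "dz": 0.4, "gripper": -1},
  {"rx": 0, "ry": 0, "rz": 0, "dx": 0, "dy": 0, "dz": 0.3, "gripper": -1},
  {"rx": 0, "ry": 0, "rz": 0, "dx": 0, "dy": 0, "dz": 0, "gripper": -1},
])

```text
clock: 25.02
tcp_pos: [0.4563, 0.1925, 0.0347]
orientation: [3.141, 0.057, 0.0]
contact_force: [-2.2, -0.8, 5.5]
grip_width: 0.0571
gripper_force: 57.8
```

Emit:
step_arm([
  {"rx": 0, "ry": 0, "rz": 0, "dx": 0, "dy": 0, "dz": 0, "gripper": 0.62},
  {"rx": 0, "ry": 0, "rz": 0, "dx": 0, "dy": 0, "dz": 0, "gripper": 0.62},
  {"rx": 0, "ry": 0, "rz": 0, "dx": 0, "dy": 0, "dz": 0, "gripper": 0.62},
  {"rx": 0, "ry": 0, "rz": 0, "dx": 0, "dy": 0, "dz": -20, "gripper": 0.62},
  {"rx": 0, "ry": 0, "rz": 0, "dx": 0, "dy": 0, "dz": -50, "gripper": 1},
  {"rx": 0, "ry": 0, "rz": 0, "dx": 0, "dy": 0, "dz": -55, "gripper": 1},
  {"rx": 0, "ry": 0, "rz": 0, "dx": 0, "dy": 0, "dz": 0, "gripper": 1},
  {"rx": 0, "ry": 0, "rz": 0, "dx": 0, "dy": 0, "dz": 0, "gripper": 1},
])

```text
clock: 26.02
tcp_pos: [0.4561, 0.1921, 0.159]
orientation: [3.141, 0.057, -0.0]
contact_force: [-0.1, -0.5, -0.0]
grip_width: 0.0856
gripper_force: 0.0
```

```bash
python3 - <<'E'
from h import *
ci=r.camera_info("wrist"); im=r.grab_frame("wrist"); np.savez("w12.npz",im=im,**ci)
cv2.imwrite("pics/w12.png",im)
g=cv2.cvtColor(im,cv2.COLOR_BGR2GRAY)
P,s=comp(g<60,project(ci,[.457,.192,.031],True)[0])
print(s,rect(onplane(ci,P,.031,True)),rect(onplane(ci,P,.034,True)))
go(652,190,150,-38)
E
```

```text
[ 222  139   66   99 6185] [457.7 192.1  88.8  55.8   2.1] [458.6 192.2  87.8  55.2   2.1]
t26.07 tcp [455.6 191.9 158.3] d [196.2   9.1   8. ] rz -49.9203699821534 yawy -87.9 tilt [0.05 0.09 0.  ] j7 -2.23 j1 -0.18 F [-0.9  0.8 -0.7] w 0.0856
```

View pics/w12.png

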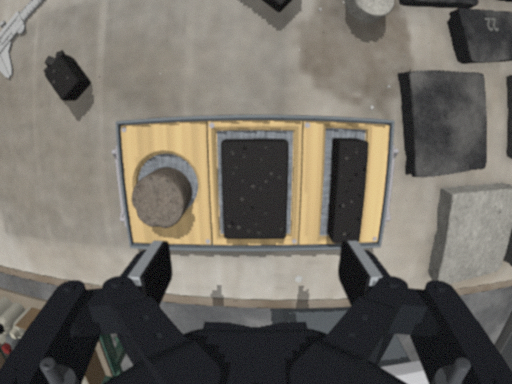

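The large tile is flat in its bed at (457.7,192.1), yaw 2.1°, and nothing else has shifted. That used the last of the 14 views, so the rest is checked numerically. Next is the small tile.

Emit:
step_arm([
  {"rx": 0, "ry": 0, "rz": 0, "dx": 49, "dy": 2.3, "dz": 2, "gripper": 1},
  {"rx": 0, "ry": 0, "rz": 0, "dx": 49, "dy": 2.3, "dz": 2, "gripper": 1},
  {"rx": 0, "ry": 0, "rz": 0, "dx": 49, "dy": 2.3, "dz": 2, "gripper": 1},
  {"rx": 0, "ry": 0, "rz": 0, "dx": 49, "dy": 2.3, "dz": 2, "gripper": 0.3},
  {"rx": 0, "ry": 0, "rz": -10, "dx": 0, "dy": 0, "dz": 0, "gripper": 0.3},
  {"rx": 0, "ry": 0, "rz": -10, "dx": 0, "dy": 0, "dz": 0, "gripper": 0.3},
  {"rx": 0, "ry": 0, "rz": -10, "dx": 0, "dy": 0, "dz": 0, "gripper": 0.3},
  {"rx": 0, "ry": 0, "rz": -10, "dx": 0, "dy": 0, "dz": 0, "gripper": 0.3},
  {"rx": 0, "ry": 0, "rz": -10, "dx": 0, "dy": 0, "dz": 0, "gripper": 0.3},
  {"rx": 0, "ry": 0, "rz": 0, "dx": 0, "dy": 0, "dz": 0, "gripper": 0.3},
  {"rx": 0, "ry": 0, "rz": 0, "dx": 0, "dy": 0, "dz": 0, "gripper": 0.3},
])

```text
clock: 27.45
tcp_pos: [0.652, 0.1903, 0.15]
orientation: [-2.824, -1.375, 0.003]
contact_force: [0.3, -0.6, -0.8]
grip_width: 0.0555
gripper_force: 0.0
```

```bash
python3 - <<'E'
from h import *
ci=r.camera_info("wrist"); im=r.grab_frame("wrist"); np.savez("w13.npz",im=im,**ci)
g=cv2.cvtColor(im,cv2.COLOR_BGR2GRAY); uv=project(ci,[.653,.190,.024],True)[0]; print(uv)
for t in(50,55,60):
    P,s=comp(g<t,uv); q=rect(onplane(ci,P,.024,True)); print(s,q,rect(onplane(ci,P,0,True)))
go(q[0],q[1],33,q[4]+90)
E
```

```text
[256.11751659 191.85816906]
[ 239  156   38   68 2294] [654.4 190.1  60.   31.6  51. ] [650.4 184.7  65.9  34.7  51. ]
[ 239  156   38   68 2417] [654.5 190.1  60.1  31.7  51. ] [650.4 184.6  65.9  34.8  51. ]
[ 239  156   38   69 2453] [654.2 189.7  61.   31.8  51.1] [650.1 184.2  67.   34.9  51.1]
t27.50 tcp [652.1 190.4 150.4] d [  0.9   2.1 117.4] rz 0.8361528362684112 yawy -38.1 tilt [-0.04  0.06  0.  ] j7 -1.33 j1 -0.01 F [-0.1 -0.2  0.4] w 0.0554
```

Emit:
step_arm([
  {"rx": 0, "ry": 0, "rz": 0, "dx": 0.9, "dy": 1.9, "dz": 30, "gripper": 0.3},
  {"rx": 0, "ry": 0, "rz": 0.8, "dx": 0, "dy": 0, "dz": 0, "gripper": 0.3},
  {"rx": 0, "ry": 0, "rz": 0, "dx": 0, "dy": 0, "dz": 40, "gripper": 0.3},
  {"rx": 0, "ry": 0, "rz": 0, "dx": 0, "dy": 0, "dz": 30, "gripper": 0.3},
  {"rx": 0, "ry": 0, "rz": 0, "dx": 0, "dy": 0, "dz": 17, "gripper": 0.3},
  {"rx": 0, "ry": 0, "rz": 0, "dx": 0, "dy": 0, "dz": 2, "gripper": 0.3},
  {"rx": 0, "ry": 0, "rz": 0, "dx": 0, "dy": 0, "dz": 0, "gripper": -1},
  {"rx": 0, "ry": 0, "rz": 0, "dx": 0, "dy": 0, "dz": 0, "gripper": -1},
  {"rx": 0, "ry": 0, "rz": 0, "dx": 0, "dy": 0, "dz": 0, "gripper": -1},
  {"rx": 0, "ry": 0, "rz": 0, "dx": 0, "dy": 0, "dz": 0, "gripper": -1},
  {"rx": 0, "ry": 0, "rz": 0, "dx": 0, "dy": 0, "dz": 0, "gripper": -1},
], grip_force=40)

```text
clock: 28.88
tcp_pos: [0.6556, 0.1905, 0.0338]
orientation: [2.832, 1.359, 0.004]
contact_force: [-0.2, -0.5, 6.5]
grip_width: 0.0329
gripper_force: 41.0
```

```bash
python3 - <<'E'
from h import *
go(457.7,192.1,120,-87.9)
E
```

```text
t28.88 tcp [655.6 190.5  33.8] d [-122.3 -155.3  -86.7] rz 49.16984312398988 yawy -38.7 tilt [ 0.08 -0.13  0.  ] j7 -1.40 j1 -0.05 F [-0.2 -0.5  6.5] w 0.0329
```

Emit:
step_arm([
  {"rx": 0, "ry": 0, "rz": 0, "dx": 0, "dy": 0, "dz": -43, "gripper": -1},
  {"rx": 0, "ry": 0, "rz": 0, "dx": 0, "dy": 0, "dz": -44, "gripper": -1},
  {"rx": 0, "ry": 0, "rz": 9.8, "dx": 0, "dy": 0, "dz": 0, "gripper": -1},
  {"rx": 0, "ry": 0, "rz": 9.8, "dx": 0, "dy": 0, "dz": 0, "gripper": -1},
  {"rx": 0, "ry": 0, "rz": 9.8, "dx": 0, "dy": 0, "dz": 0, "gripper": -1},
  {"rx": 0, "ry": 0, "rz": 9.8, "dx": 0, "dy": 0, "dz": 0, "gripper": -1},
  {"rx": 0, "ry": 0, "rz": 9.9, "dx": 0, "dy": 0, "dz": 0, "gripper": -1},
  {"rx": 0, "ry": 0, "rz": 0, "dx": -49.4, "dy": -2.2, "dz": 0, "gripper": -1},
  {"rx": 0, "ry": 0, "rz": 0, "dx": -49.4, "dy": -2.2, "dz": 0, "gripper": -1},
  {"rx": 0, "ry": 0, "rz": 0, "dx": -49.4, "dy": -2.2, "dz": 0, "gripper": -1},
  {"rx": 0, "ry": 0, "rz": 0, "dx": -49.4, "dy": -2.2, "dz": 0, "gripper": -1},
  {"rx": 0, "ry": 0, "rz": 0, "dx": 0, "dy": 0, "dz": 0, "gripper": -1},
  {"rx": 0, "ry": 0, "rz": 0, "dx": 0, "dy": 0, "dz": 0, "gripper": -1},
])

```text
clock: 30.5
tcp_pos: [0.4575, 0.1914, 0.1197]
orientation: [-3.141, -0.06, -0.002]
contact_force: [-0.4, 1.3, -1.2]
grip_width: 0.0331
gripper_force: 40.4
```

```bash
python3 - <<'E'
from h import *
go(457.7,192.1,65,-87.9)
ci=r.camera_info("wrist"); im=r.grab_frame("wrist"); np.savez("w14.npz",im=im,**ci)
g=cv2.cvtColor(im,cv2.COLOR_BGR2GRAY); z=(r.get_obs()["tcp_pos"][2]-.0338+.024)
# far end of held tile: inspect dark columns
for u in(225,240,255,270,285): print(u,g[140:250:4,u].tolist())
np.save("z14.npy",z); print(z)
E
```

```text
t30.50 tcp [457.5 191.4 119.7] d [ 0.1 -0.7 54.7] rz 0.08223968511474311 yawy -87.8 tilt [-0.02 -0.09  0.  ] j7 -2.26 j1 -0.21 F [-0.4  1.3 -1.2] w 0.0331
225 [145, 144, 38, 53, 53, 63, 58, 55, 55, 54, 54, 51, 52, 52, 42, 44, 40, 54, 51, 56, 53, 47, 32, 49, 51, 48, 50, 52]
240 [155, 139, 38, 50, 45, 52, 51, 64, 53, 51, 58, 56, 57, 48, 31, 34, 42, 50, 51, 53, 48, 51, 49, 56, 51, 55, 52, 51]
255 [151, 131, 44, 50, 53, 56, 53, 48, 56, 54, 56, 57, 50, 48, 40, 37, 41, 53, 53, 73, 50, 54, 50, 52, 53, 52, 51, 55]
270 [158, 152, 39, 59, 57, 54, 52, 52, 55, 56, 50, 53, 62, 50, 40, 39, 40, 52, 48, 53, 57, 51, 55, 55, 58, 49, 54, 50]
285 [156, 156, 43, 52, 57, 58, 51, 56, 51, 55, 48, 53, 51, 57, 35, 37, 44, 51, 53, 52, 47, 47, 54, 48, 51, 49, 49, 47]
0.10982673109715754
```

```bash
python3 - <<'E'
from h import *
im,ci=load("w14.npz"); g=cv2.cvtColor(im,cv2.COLOR_BGR2GRAY).astype(float); z=float(np.load("z14.npy"))
a=g[:,218:292]
for sl in(slice(5,25),slice(25,48),slice(48,70)): print(np.round(a[188:216,sl].mean(1)).astype(int).tolist())
print("cols row212",g[209:222,195:320].mean(0).round().astype(int).tolist())
for v in(206.5,207.5): print(v,onplane(ci,[[230,v],[255,v],[282,v]],z,True)*1000)
print("bottom edge",[onplane(ci,[[255,v]],z-.024,True)*1000 for v in(193.5,195)])
P,s=comp(g<60,(255,170)); print(rect(onplane(ci,[[222,148],[290,148]],.031,True)))
E
```

```text
[55, 54, 54, 53, 49, 44, 40, 37, 38, 39, 40, 38, 39, 40, 40, 42, 43, 49, 51, 52, 52, 53, 52, 52, 51, 52, 52, 52]
[53, 53, 54, 53, 49, 42, 39, 39, 38, 39, 39, 39, 39, 39, 40, 41, 43, 48, 51, 54, 53, 52, 54, 51, 52, 54, 58, 61]
[57, 56, 56, 56, 53, 45, 40, 39, 38, 40, 39, 38, 38, 39, 38, 39, 43, 48, 51, 52, 53, 52, 52, 51, 52, 53, 52, 52]
cols row212 [214, 215, 214, 211, 207, 190, 144, 148, 200, 220, 218, 204, 188, 174, 163, 155, 167, 182, 173, 156, 130, 86, 54, 48, 48, 45, 46, 50, 51, 52, 52, 51, 53, 52, 52, 53, 51, 54, 52, 53, 52, 52, 52, 52, 53, 51, 52, 51, 53, 52, 52, 53, 51, 54, 57, 64, 68, 70, 70, 65, 60, 55, 53, 52, 52, 51, 51, 52, 52, 52, 53, 53, 52, 52, 51, 53, 52, 52, 51, 52, 52, 53, 51, 52, 51, 53, 52, 52, 52, 53, 52, 51, 48, 45, 38, 44, 90, 134, 146, 149, 165, 177, 170, 178, 184, 181, 184, 196, 204, 200, 176, 155, 181, 211, 220, 219, 218, 216, 212, 208, 208, 208, 210, 213, 213]
206.5 [[483.87955792 203.61372316]
 [484.32622417 192.08331669]
 [484.77635426 179.61935219]]
207.5 [[483.39175641 203.60768137]
 [483.83999524 192.06473964]
 [484.28916786 179.58711437]]
bottom edge [array([[483.64114111, 192.00596828]]), array([[482.79996319, 191.97384899]])]
[501.4 191.8  48.1   0.  -87.8]
```

Emit:
step_arm([
  {"rx": 0, "ry": 0, "rz": 0, "dx": 2, "dy": -0.8, "dz": 18, "gripper": -1},
  {"rx": 0, "ry": 0, "rz": 0, "dx": 0, "dy": 0, "dz": 18, "gripper": -1},
  {"rx": 0, "ry": 0, "rz": 0, "dx": 0, "dy": 0, "dz": 10, "gripper": -1},
  {"rx": 0, "ry": 0, "rz": 0, "dx": 0, "dy": 0, "dz": 5, "gripper": -1},
  {"rx": 0, "ry": 0, "rz": 0, "dx": 0, "dy": 0, "dz": 2, "gripper": -1},
  {"rx": 0, "ry": 0, "rz": 0, "dx": 0, "dy": 0, "dz": 0.6, "gripper": -1},
  {"rx": 0, "ry": 0, "rz": 0, "dx": 0, "dy": 0, "dz": 0, "gripper": -1},
  {"rx": 0, "ry": 0, "rz": 0, "dx": 0, "dy": 0, "dz": 0, "gripper": -1},
])

```text
clock: 31.55
tcp_pos: [0.4589, 0.1922, 0.0659]
orientation: [-3.141, -0.06, -0.001]
contact_force: [0.2, -0.2, -1.6]
grip_width: 0.0329
gripper_force: 40.4
```

Emit:
step_arm([
  {"rx": 0, "ry": 0, "rz": 0, "dx": 0, "dy": 0, "dz": 0.5, "gripper": -1},
  {"rx": 0, "ry": 0, "rz": 0, "dx": 0, "dy": 0, "dz": 0.4, "gripper": -1},
  {"rx": 0, "ry": 0, "rz": 0, "dx": 0, "dy": 0, "dz": 0.3, "gripper": -1},
  {"rx": 0, "ry": 0, "rz": 0, "dx": 0, "dy": 0, "dz": 0.3, "gripper": -1},
  {"rx": 0, "ry": 0, "rz": 0, "dx": 0, "dy": 0, "dz": 0, "gripper": -1},
])

```text
clock: 32.17
tcp_pos: [0.4587, 0.1921, 0.0648]
orientation: [3.141, 0.06, 0.001]
contact_force: [-2.5, -0.0, 7.2]
grip_width: 0.0328
gripper_force: 41.5
```

```bash
python3 - <<'E'
from h import *
F=[]
for i in range(4):
    r.grab_frame("wrist"); F.append(np.r_[r.get_obs()["contact_force"],r.get_obs()["tcp_pos"]*1000])
print(np.round(np.mean(F,0),2))
E
```

```text
[ -2.65  -1.21   8.54 458.72 192.09  64.75]
```

Emit:
step_arm([
  {"rx": 0, "ry": 0, "rz": 0, "dx": 0, "dy": 0, "dz": -0.2, "gripper": -1},
  {"rx": 0, "ry": 0, "rz": 0, "dx": 0, "dy": 0, "dz": 0, "gripper": 0.15},
  {"rx": 0, "ry": 0, "rz": 0, "dx": 0, "dy": 0, "dz": 0, "gripper": 0.15},
  {"rx": 0, "ry": 0, "rz": 0, "dx": 0, "dy": 0, "dz": 0, "gripper": 0.15},
  {"rx": 0, "ry": 0, "rz": 0, "dx": 0, "dy": 0, "dz": -20, "gripper": 0.15},
  {"rx": 0, "ry": 0, "rz": 0, "dx": 0, "dy": 0, "dz": -50, "gripper": 1},
  {"rx": 0, "ry": 0, "rz": 0, "dx": 0, "dy": 0, "dz": -50, "gripper": 1},
  {"rx": 0, "ry": 0, "rz": 0, "dx": 0, "dy": 0, "dz": 0, "gripper": 1},
  {"rx": 0, "ry": 0, "rz": 0, "dx": 0, "dy": 0, "dz": 0, "gripper": 1},
])

```text
clock: 33.5
tcp_pos: [0.4584, 0.1918, 0.1839]
orientation: [3.141, 0.06, -0.0]
contact_force: [0.1, -0.9, 0.5]
grip_width: 0.0851
gripper_force: 0.0
```

```bash
python3 - <<'E'
from h import *
go(457.7,192.1,65,-87.9)
ci=r.camera_info("wrist"); im=r.grab_frame("wrist"); np.savez("w15.npz",im=im,**ci)
g=cv2.cvtColor(im,cv2.COLOR_BGR2GRAY).astype(float)
P,s=comp(g<62,project(ci,[.457,.192,.055],True)[0]); print(s,rect(onplane(ci,P,.031,True)))
cc=project(ci,[[.4577+.045,.192,.031],[.4577-.045,.192,.031],[.4577+.03,.192,.055],[.4577-.03,.192,.055],[.4577+.03,.192,.031],[.4577,.192+.017,.055],[.4577,.192-.017,.055],[.4577,.192+.029,.031],[.4577,.192-.029,.031]],True); print(np.round(cc,1).tolist())
u=int(cc[2,0]); v=int((cc[2,1]+cc[3,1])/2)
print("rows",130,g[130:270,u-10:u+11].mean(1).round().astype(int).tolist())
print("cols",200,g[v-12:v+13,200:310].mean(0).round().astype(int).tolist())
E
```

```text
t33.50 tcp [458.4 191.8 183.9] d [ -0.7  -0.4 118.9] rz 0.07335231074041815 yawy -87.8 tilt [0.02 0.01 0.  ] j7 -2.20 j1 -0.17 F [ 0.1 -0.9  0.5] w 0.0851
[ 224  139   61   91 5218] [457.6 192.   89.   55.7   2.1]
[[255.8, 138.2], [252.3, 229.4], [255.2, 158.6], [252.7, 224.6], [255.1, 154.3], [234.4, 191.9], [273.4, 193.3], [223.5, 184.6], [284.4, 186.8]]
rows 130 [119, 104, 107, 125, 134, 136, 131, 119, 89, 52, 37, 42, 46, 48, 48, 48, 48, 47, 48, 47, 47, 48, 48, 49, 49, 48, 46, 40, 35, 33, 37, 42, 45, 47, 46, 48, 51, 52, 50, 47, 47, 47, 46, 47, 47, 46, 48, 48, 48, 47, 47, 46, 47, 46, 46, 47, 46, 48, 47, 46, 47, 46, 45, 45, 45, 46, 44, 46, 45, 45, 44, 46, 46, 45, 47, 48, 50, 49, 47, 45, 46, 46, 45, 45, 45, 45, 45, 45, 45, 45, 45, 45, 45, 45, 41, 36, 31, 30, 30, 44, 76, 107, 121, 125, 126, 122, 106, 75, 66, 91, 118, 122, 108, 100, 99, 99, 105, 121, 144, 160, 166, 169, 172, 174, 175, 177, 178, 179, 180, 181, 182, 181, 181, 181, 182, 183, 182, 182, 183, 183]
cols 200 [160, 166, 173, 178, 182, 189, 192, 194, 194, 193, 185, 164, 141, 156, 187, 194, 180, 162, 147, 140, 149, 151, 140, 125, 96, 61, 45, 46, 45, 46, 47, 46, 47, 46, 44, 41, 41, 44, 49, 52, 51, 49, 49, 48, 47, 46, 46, 46, 46, 45, 47, 47, 46, 47, 46, 46, 45, 46, 45, 47, 46, 45, 46, 46, 45, 46, 47, 46, 45, 46, 45, 43, 40, 38, 42, 46, 46, 46, 46, 46, 45, 43, 43, 64, 102, 122, 130, 141, 154, 156, 159, 160, 165, 177, 182, 164, 141, 164, 192, 197, 194, 191, 187, 187, 188, 190, 193, 193, 194, 193]
```

The small tile is within about 1 mm of centre and square on the large one, and the arm is clear. Handing in.

```bash
python3 -c "
from bench import r
print(r.hand_in())"
```

```text
the job is handed in; nothing more can be done
None
```

The job is handed in at about 34 s of the 96 s limit: bar, puck and large tile are seated in their recesses in the order asked, with the small tile centred on the large one to within about 1 mm and square to it, and the items to be left were not touched.

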